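# Turn the push-latch caddy to the front, brake the turntable and press its drawer open

## Task

Flick the turntable's red brake lever up to release it, swing the turntable smoothly round until the white caddy's blue drawer points straight out over the yellow marker on the base, then push the red lever all the way down again to lock it. Only then press the blue drawer front fully in and let go, so that its push-push latch springs the drawer out, and check that it has ended up open; press again if it is still shut. Take care not to tip the two spray bottles off or over, and do not knock the other things about on the shelf.

Things in the scene. Friction and masses are not known exactly. Their poses are not given: they have to be found in the camera images.
- turntable_axis (a point): grey turntable, disc 320 mm across and 14 mm thick on a fixed black base; the point lies on its vertical axis, at the disc's top face, 26 mm above the shelf. Axes are those of the fixed base: x points away from the yellow marker (from the marker through the axis to the back), z up; they do not turn with the disc
- marker (a point): top of the outer part of the yellow marker tongue, 30 mm wide and 8 mm high, that sticks out of the fixed base below the disc's edge; 185 mm from the axis
- turntable (a joint): disc angle (rad): 0 when the drawer points straight out over the yellow marker; positive when turned clockwise from there, seen from above (drawer swung to the robot's left, +y). Starts at 0.6 to 1.15. With the brake up it turns with slight friction (0.16 N m) and stops where left; the brake adds about 0.4 N m. Bottles stand loose on it: turn smoothly
- caddy_top (a point): centre of the top of the white caddy fixed on the disc: 105 mm deep (radial), 110 mm wide, 75 mm high, top 101 mm above the shelf, a yellow stripe on it pointing to its drawer. 97.5 mm from the turntable's axis; x points inward to the axis. Its flat upright sides, 55 mm either side of the middle, are good for pushing the turntable round
- drawer_front (a point): centre of the outer face of the blue drawer front, 106 mm wide, 66 mm high, 8 mm thick, 32 to 98 mm above the shelf, no handle; 169 mm from the turntable's axis when shut. x points inward (the pressing direction)
- drawer (a joint): drawer travel (m): 0 (to 0.002) shut, positive outward, 0.040 fully open. Push-push latch, starts shut: pressed at least 8 mm past shut (stop at -0.0095) and let go, it springs out 40 mm (leave it room); pressed from open right to the stop and let go, it stays shut. A shorter press changes nothing. Spring: outward 3.4 N shut, 4 N at the stop, 1.4 N open
- brake_pivot (a point): pivot of the red brake lever, on a grey bracket (two cheeks 48 mm apart overall, 62 mm high) fixed to the turntable's base just outside the disc, 50 mm above the shelf, 190 mm from the axis, 70 degrees to the right of the marker. x points outward from the turntable along the lever, z up; the pivot is level, along y
- brake_tip (a point): middle of the outer end of the red lever, 100 mm from the pivot; the lever is a straight flat bar 24 mm wide and 10 mm thick that rises outward from the pivot
- brake (a joint): lever angle (rad): 0 locked = down, leaning outward 49 deg above level, tip 125 mm above the shelf and 66 mm outward of the pivot, pad on the disc's edge (0 to 0.02 is home); 0.65 released = up, at its stop, nearly upright, tip 150 mm high and 7 mm outward. Starts at 0, stays where left. 0.2 N m raises it, 0.1 N m lowers it. Raise: push its end inward, up. Lower: push its end outward and down
- spray_a_mid (a point): empty clear trigger spray bottle with orange head standing loose on the disc, 56 x 64 mm, 193 mm tall, 70 to 150 g; half-way up, z along the bottle
- spray_b_mid (a point): empty pale blue trigger spray bottle with white head standing loose on the disc, 56 x 64 mm, 193 mm tall, 70 to 150 g; half-way up, z along the bottle
- tin_mid (a point): stainless steel scourer tin, 88 mm across, 52 mm high, on the shelf: leave alone; its centre
- dish_mid (a point): white ceramic soap dish with a bar of soap, 80 x 115 mm, 24 mm high, on the shelf: leave alone; its centre
- brush_mid (a point): green dish brush lying on the shelf, 220 mm long, 36 mm high: leave alone; near its middle
Mind the look-alikes: they are no part of the job. What is shaped like the part that bears spray_a_mid but purple is not meant. Leave any purple look-alike of the part that bears spray_b_mid alone.

How it is judged:
On the way, in this order (a step that is already met when the one before it is completed fails the run):
1. the red brake lever is flicked up (above 0.45 rad) (value of joint brake above 0.45 rad), for 0.1 s.
2. with the brake up, the turntable stands still with the drawer over the yellow marker (within 0.13 rad) (value of joint turntable between -0.13 and 0.13 rad and velocity of joint turntable between -0.08 and 0.08 rad/s and value of joint brake above 0.45 rad), for 0.2 s.
3. the red lever is pushed down again (below 0.1 rad) with the drawer still over the marker (value of joint turntable between -0.13 and 0.13 rad and value of joint brake below 0.1 rad), for 0.2 s.
4. the drawer has sprung open (more than 30 mm), the brake still down (all of step 3 and value of joint drawer above 0.03 m), for 0.2 s.
At the end, for the whole second after the job is handed in: The drawer stands open by more than 30 mm, pointing over the yellow marker within 0.13 rad (7 degrees); the red lever is down within 0.1 rad of locked; the turntable is still and both spray bottles stand upright (within 0.2 rad) on it, their middles within 160 mm of its axis (all of step 4 and velocity of joint turntable between -0.08 and 0.08 rad/s and angle between each of spray_a_mid, spray_b_mid's own z axis and vertical below 0.2 rad and horizontal distance between each of spray_a_mid, spray_b_mid and turntable_axis below 0.16 m); the robot touches nothing.
It fails at once if the scourer tin is shifted by more than 40 mm (distance of tin_mid from where it was at the start of the episode above 0.04 m).
It fails at once if the soap dish is shifted by more than 40 mm (distance of dish_mid from where it was at the start of the episode above 0.04 m).
It fails at once if the dish brush is shifted by more than 40 mm (distance of brush_mid from where it was at the start of the episode above 0.04 m).
It fails at once if a spray bottle is tipped by more than 0.6 rad (angle between any of spray_a_mid, spray_b_mid's own z axis and vertical above 0.6 rad).
It also fails if it takes over 64 s, if anything falls off the work surface, if the arm or the gripper's body presses on something with over 40 N, if the wrist force passes 120 N, or if a joint passes its speed limit or range.

## Robot

A 6-joint arm with a two-finger parallel gripper is mounted at the origin on the work surface. World frame = base frame: x ahead of the robot, y to its left, z up, the work surface at z = 0. Lengths are in m, angles in rad, forces in N, time in s.
With the tool pointing down it reaches from about 0.375 to 0.975 m from the base axis. Payload 3.8 kg.
Tool frame: the origin (TCP) lies on the centre line of the jaws, within the pads' length; the fingertips stand 17 mm ahead of it and the grasp point (between the pads) lies 2 mm behind it; x points along the fingers, z is the direction in which the jaws open and shut, and the axes are right-handed (so a half turn about x gives the same grasp; the last joint's range is limited). The gripper opens to 88 mm and grips with 3 to 60 N. Pads are 18 mm wide; open, the fingers measure 123 mm over their backs; the gripper's body (75 mm by 187 mm) begins 45 mm behind the grasp point.
Start: joints at [-1.312, 0.264, 1.604, -0, 1.274, -0.037], TCP at [0.197, -0.646, 0.256] pointing down, gripper open.
Joint ranges: [-2.63, 2.63], [-0.94, 2.18], [0.31, 2.57], [-1.31, 4.45], [0, 2.66], [-2.55, 2.55]. Speed limits (rad/s): [2.57, 2.57, 3.14, 3.14, 3.14, 3.14].

## Interface

Orientations are given as a unit quaternion [x, y, z, w].
In Python, from bench import manip, imaging gives the robot as it stands.
- The arm moves only by the shell command python3 -m jog 'ROWS'. ROWS is JSON, one flat list of numbers, 7 for each row, row after row: the shift along the tool's x, y, z in mm, then the turn, a rotation vector about the tool's x, y, z in degrees, then the opening, from -1 (shut) to 1 (fully open). A call has 1 to 12 rows; each row is the pose to reach, as a shift and turn from the pose measured when the call began, along the tool's axes at that moment; what a row does not reach only later rows make up. A row lasts 1/12 s, in which the tool goes at most 41.7 mm and 7.16 degrees, less where a joint would pass 70% of its speed; a pose out of reach is approached as far as the arm can. A call with a gripper value outside its range is refused whole. The fingers move at their own pace and stop on an object; the grip force is fixed at half the most. Time passes only in rows, so rows that repeat a pose let the fingers close. It gives the time, the measured TCP pose, the force and the opening at its end, in the units of the state.
- manip.state(): the state, without advancing time (a new reading comes with each control period).
- imaging.camera(name): name is "side" or "top" or "wrist"; returns a dict with "img" (400x640x3 uint8, blue, green, red), "range_z" (400x640 float32, m along the optical axis (not along the pixel's ray), 0 where there is no reading), "fov_y" (degrees; the focal length in pixels is half the picture's height over the tangent of half this angle, whatever the lens; pixels are square), "cx", "cy" (the principal point, pixels), "view" (4x4, takes a point from world to camera coordinates). Camera axes: x right, y down, z forward; pixel columns grow to the right and rows downward; lengths in m; the calibration is good to about 2 mm. A picture is of the moment at which its call begins.
- manip.job_done(): hands the job in, once; it reports no verdict.
The state is a dict: "clock": time; "joint_pos": joint angles; "joint_vel": joint speeds; "joint_efforts": joint torques, N m; "tcp_pos": TCP position; "eef_rot": TCP orientation; "force": force on the tool from outside, world axes, zero at the start; "moment": the same for the moment, N m; "opening": opening from 0.0 (shut) to 1.0 (fully open).
Only numpy, scipy, OpenCV 4.12 (cv2) and the standard library are available. Lean on these libraries where they do the work, as an engineer would, in place of code of your own. Each camera call takes 0.05 s, during which the arm holds its last target.

## Working session

There is one attempt and no reset: what is moved stays moved. The work goes in short steps, Python scripts to look and compute and a shell command to move; the robot and the scene stay as the last step left them, time stands still between calls to the robot, and variables do not carry over. Pictures are saved under pics/ and viewed, and the job is handed in when it is done.

```bash
ls; mkdir -p pics; python3 - <<'E'
from bench import manip, imaging
import cv2
print(manip.state())
for n in ["side","top","wrist"]:
    c=imaging.camera(n); cv2.imwrite(f"pics/{n}0.png",c["img"]); print(n,c["fov_y"],c["cx"],c["cy"],c["view"])
E
```

```text
pics
{'clock': 0.0, 'joint_pos': array([-1.31187220e+00,  2.64729706e-01,  1.60535527e+00, -2.11883943e-05,
        1.27367208e+00, -3.69087021e-02]), 'joint_vel': array([-0.00070584,  0.00069974, -0.00027229, -0.00138334, -0.00015087,
        0.00046309]), 'joint_efforts': array([ 3.17601007e-04, -5.02108884e+01, -3.56876314e+01,  7.29797781e-02,
        2.94284010e-02, -1.55316748e-04]), 'tcp_pos': array([ 0.19660484, -0.645045  ,  0.25441386]), 'eef_rot': array([ 0.42132156,  0.56883212, -0.42037709,  0.56762775]), 'force': array([ 0.06925239,  0.08243084, -0.58949327]), 'moment': array([-0.00134034, -0.00983037,  0.00357255]), 'opening': 1.0026075000407333}
side 49.09587812263569 334.89417791722923 191.89676768642232 [[ 9.98518605e-01 -5.44006683e-02  1.07875835e-03 -5.25865218e-01]
 [-3.72386969e-02 -6.97699141e-01 -7.15422384e-01  9.15999021e-02]
 [ 3.96721046e-02  7.14322389e-01 -6.98691383e-01  1.27660862e+00]
 [ 0.00000000e+00  0.00000000e+00  0.00000000e+00  1.00000000e+00]]
top 42.51226276439782 321.99554331216467 205.583048770871 [[-0.02137818 -0.99976667  0.00309354  0.02353099]
 [-0.99524574  0.02098722 -0.09510755  0.53522494]
 [ 0.09502044 -0.00511206 -0.9954622   1.68894156]
 [ 0.          0.          0.          1.        ]]
wrist 62.773819823027 320.4698451970687 200.9391943317046 [[ 0.29116256 -0.95667078 -0.00232158 -0.67312832]
 [-0.92061988 -0.28084875  0.27126188 -0.0371276 ]
 [-0.26016032 -0.07684401 -0.96250278  0.3897542 ]
 [ 0.          0.          0.          1.        ]]
```

View pics/side0.png

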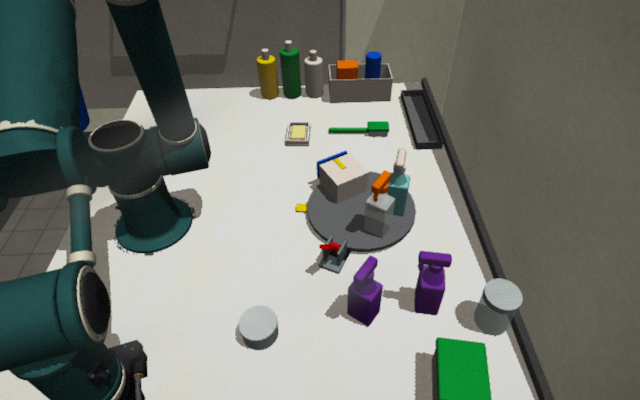

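View pics/top0.png

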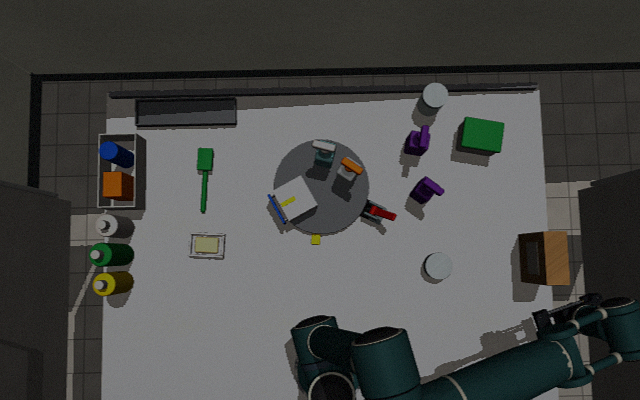

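View pics/wrist0.png

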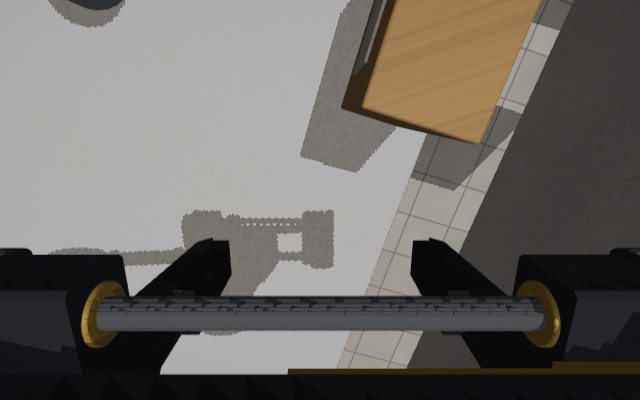

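The views show the disc at about (321,186) in the top picture and the yellow marker at (316,239). The red lever is at (380,212) and the caddy with its blue drawer at (278,208), swung left. The orange and white headed bottles are on the disc, with the purple ones at (417,140) and (427,190). Next I measure positions.

```bash
cat > h.py <<'E'
from bench import manip, imaging
import cv2, numpy as np
def grab(n,save=None):
    c=imaging.camera(n)
    if save: cv2.imwrite(f"pics/{save}.png",c["img"])
    h,w=c["img"].shape[:2]; f=h/2/np.tan(np.radians(c["fov_y"]/2))
    z=c["range_z"]; v,u=np.mgrid[:h,:w]
    P=np.stack([(u-c["cx"])*z/f,(v-c["cy"])*z/f,z,np.ones_like(z)],-1)
    W=P@np.linalg.inv(c["view"]).T
    W=W[...,:3]; W[z<=0]=np.nan
    c["W"]=W; c["f"]=f; c["hsv"]=cv2.cvtColor(c["img"],cv2.COLOR_BGR2HSV)
    return c
def hue(c,lo,hi,s=120,v=60):
    H=c["hsv"]; return (H[...,0]>=lo)&(H[...,0]<=hi)&(H[...,1]>=s)&(H[...,2]>=v)
def box(c,x0,x1,y0,y1,z0=-1,z1=2):
    W=c["W"]; return (W[...,0]>x0)&(W[...,0]<x1)&(W[...,1]>y0)&(W[...,1]<y1)&(W[...,2]>z0)&(W[...,2]<z1)
E
python3 - <<'E'
from h import *
for n in ["top","side"]:
    c=grab(n); W=c["W"]; print(n)
    def rep(name,m):
        p=W[m]; 
        if len(p): print(name,len(p),"med",np.round(np.median(p,0),4),"lo",np.round(np.percentile(p,3,axis=0),3),"hi",np.round(np.percentile(p,97,axis=0),3))
    R=box(c,0.3,0.95,-0.35,0.35)
    rep("yellow",R&hue(c,22,35,120,90)&(W[...,2]<.05))
    rep("stripe",R&hue(c,22,35,120,90)&(W[...,2]>.05))
    rep("red",R&(hue(c,0,5,150,60)|hue(c,172,180,150,60)))
    rep("orange",R&hue(c,6,18,150,90))
    rep("blue",R&hue(c,105,125,120,50))
    rep("purple",R&hue(c,130,160,100,40))
    m=box(c,.45,.95,-.25,.3,.018,.034)
    p=W[m][:,:2]; 
    pts=p.astype(np.float32)*1000
    (x,y),r=cv2.minEnclosingCircle(pts[:,None]); print("disc",x,y,r,len(p))
    m=box(c,.45,.95,-.25,.3,.092,.110)&(c["hsv"][...,1]<60)
    rep("captop",m)
    k=W[m]; 
    print(cv2.minAreaRect((k[:,:2]*1000).astype(np.float32)))
    m=R&(W[...,2]>.12)
    rep("high",m)
E
```

```text
top
yellow 77 med [0.4252 0.0376 0.0078] lo [ 0.412  0.024 -0.001] hi [0.439 0.051 0.015]
stripe 66 med [0.5451 0.1207 0.1009] lo [0.532 0.101 0.094] hi [0.558 0.14  0.107]
red 179 med [ 0.503  -0.1789  0.0894] lo [ 0.482 -0.212  0.055] hi [ 0.525 -0.147  0.127]
orange 150 med [ 0.6364 -0.0771  0.2178] lo [ 0.616 -0.104  0.21 ] hi [ 0.659 -0.051  0.225]
blue 86 med [0.521  0.1596 0.0963] lo [0.481 0.138 0.041] hi [0.566 0.184 0.103]
purple 500 med [ 0.7116 -0.3032  0.1868] lo [ 0.551 -0.344  0.108] hi [ 0.757 -0.275  0.198]
disc 755.7715454101562 24.97779083251953 330.6827392578125 5514
captop 1054 med [0.5596 0.0984 0.1002] lo [0.497 0.041 0.094] hi [0.615 0.159 0.107]
((519.9099731445312, 2.448822021484375), (297.0218811035156, 273.2009582519531), 36.17300796508789)
high 1414 med [ 0.6654 -0.0813  0.1859] lo [ 0.55  -0.341  0.122] hi [0.762 0.028 0.221]
side
yellow 85 med [0.4268 0.032  0.0087] lo [0.412 0.021 0.003] hi [0.442 0.048 0.012]
stripe 53 med [0.546  0.1211 0.1036] lo [0.533 0.098 0.1  ] hi [0.559 0.144 0.106]
red 121 med [ 0.5079 -0.1841  0.0865] lo [ 0.481 -0.217  0.052] hi [ 0.527 -0.15   0.129]
orange 260 med [ 0.6407 -0.0855  0.2173] lo [ 0.617 -0.109  0.178] hi [ 0.66  -0.056  0.222]
blue 101 med [0.5199 0.1555 0.0946] lo [0.481 0.133 0.057] hi [0.568 0.181 0.101]
purple 2388 med [ 0.7127 -0.3297  0.1167] lo [ 0.554 -0.347  0.017] hi [ 0.754 -0.297  0.195]
disc 755.07373046875 23.687911987304688 330.7850036621094 5104
captop 1054 med [0.5668 0.0832 0.1017] lo [ 0.498 -0.105  0.094] hi [0.656 0.154 0.107]
((594.913818359375, 31.790603637695312), (113.39190673828125, 307.2612609863281), 29.72108268737793)
high 2812 med [ 0.6813 -0.2119  0.1663] lo [ 0.556 -0.344  0.121] hi [0.849 0.005 0.22 ]
```

```bash
python3 - <<'E'
from h import *
c=grab("top"); cv2.imwrite("pics/t1.png",cv2.resize(c["img"][110:270,180:460],None,fx=2.8,fy=2.8,interpolation=cv2.INTER_CUBIC))
c=grab("side"); cv2.imwrite("pics/s1.png",cv2.resize(c["img"][130:330,250:460],None,fx=3,fy=3,interpolation=cv2.INTER_CUBIC))
E
```

```text
(no output)
```

View pics/t1.png

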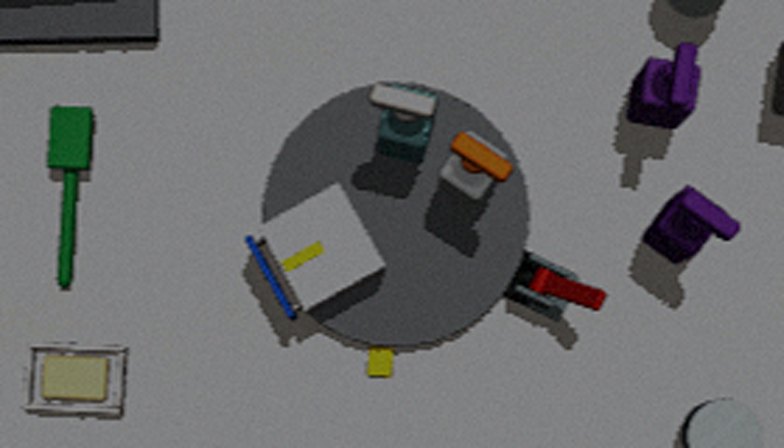

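View pics/s1.png

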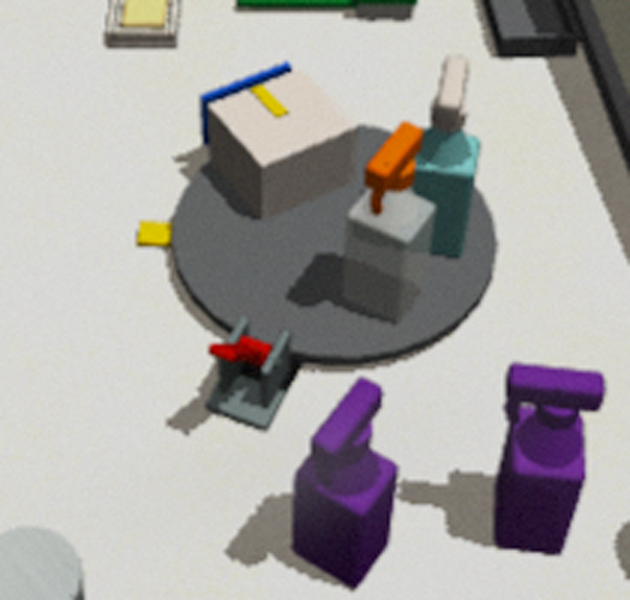

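The zoomed views show the disc and drawer clearly, with the lever leaning outward to the lower right. The bottles stand on the far side of the disc. I'll fit the disc axis, caddy top, bottle bodies and lever direction more closely.

```bash
python3 - <<'E'
from h import *
from scipy.optimize import least_squares
for n in ["top","side"]:
    c=grab(n); W=c["W"]; print(n)
    V=c["hsv"]
    m=box(c,.42,.8,-.17,.22,.015,.037)
    # grey by colour
    print("V disc",np.median(V[m],0))
    k=(m&(V[...,2]<130)).astype(np.uint8)
    nl,lab,st,ce=cv2.connectedComponentsWithStats(k); i=1+np.argmax(st[1:,4]); m=lab==i
    p=W[m][:,:2]
    # outline: farthest point per angle bin
    c0=p.mean(0)*0+[0.61,0.02]
    for it in range(5):
        d=p-c0; a=np.arctan2(d[:,1],d[:,0]); r=np.hypot(*d.T)
        b=((a+np.pi)/(2*np.pi)*60).astype(int)
        e=np.array([p[b==j][np.argmax(r[b==j])] for j in range(60) if (b==j).sum()>5])
        s=least_squares(lambda q:np.hypot(e[:,0]-q[0],e[:,1]-q[1])-0.16,c0,loss="soft_l1",f_scale=.003); c0=s.x
    print("axis",c0, "resid",np.round(np.median(abs(s.fun)),4), "r fit",np.median(np.hypot(*(e-c0).T)))
    A=c0
    m=box(c,A[0]-.16,A[0]+.16,A[1]-.0,A[1]+.2,.095,.108)&(V[...,1]<70)
    k=m.astype(np.uint8); nl,lab,st,ce=cv2.connectedComponentsWithStats(k); i=1+np.argmax(st[1:,4]); m=lab==i
    rc=cv2.minAreaRect((W[m][:,:2]*1000).astype(np.float32)); print("captop",rc)
    d=np.array(rc[0])/1000-A; print("r",np.hypot(*d),"ang from -x",np.arctan2(d[1],-d[0]))
    b=hue(c,105,125,120,50)&box(c,A[0]-.25,A[0],A[1],A[1]+.25,.085,.11); q=W[b]; 
    l=cv2.fitLine(q[:,:2].astype(np.float32),cv2.DIST_L2,0,.01,.01).ravel(); print("drawer line",l)
    mk=W[hue(c,22,35,120,90)&box(c,.3,.5,-.1,.15,-1,.05)]; mm=(mk.min(0)+mk.max(0))/2
    print("marker mean",mk.mean(0), "ang", np.arctan2(mk.mean(0)[1]-A[1],A[0]-mk.mean(0)[0]))
    # red
    r=W[(hue(c,0,5,150,60)|hue(c,172,180,150,60))&box(c,.4,.6,-.3,-.1)]
    l=cv2.fitLine(r[:,:2].astype(np.float32),cv2.DIST_L2,0,.01,.01).ravel(); print("lever line",l, "z",r[:,2].min(),r[:,2].max(), r[np.argsort(r[:,2])[-20:]].mean(0))
    for nm,(a,bb) in {"orange":(6,18)}.items():
        q=W[hue(c,a,bb,150,90)&box(c,.5,.8,-.2,.1,.12)]; print(nm,cv2.minAreaRect((q[:,:2]*1000).astype(np.float32)))
    # bottles bodies
    for z0,z1 in ((.05,.09),(.10,.145),(.145,.165)):
        q=box(c,A[0]-.1,A[0]+.2,A[1]-.17,A[1]+.05,z0,z1)
        k=q.astype(np.uint8); nl,lab,st,ce=cv2.connectedComponentsWithStats(k)
        for i in range(1,nl):
            if st[i,4]>40:
                w=W[lab==i]; print("slab",z0,st[i,4],np.round(w.mean(0),3),np.round(w.min(0),3),np.round(w.max(0),3),np.median(V[lab==i],0))
E
```

```text
top
V disc [105.  14.  70.]
axis [0.60243205 0.01452331] resid 0.0016 r fit 0.15866851239484325
captop ((556.5493774414062, 101.52357482910156), (111.34098815917969, 105.03874206542969), 28.104612350463867)
r 0.0983578492567688 ang from -x 1.0854811202439476
drawer line [0.88440776 0.46671504 0.52285725 0.16086052]
marker mean [0.42493013 0.03651496 0.00716662] ang 0.12326714073472338
lever line [ 0.45974872  0.88804907  0.5025513  -0.17951918] z 0.04773909705822499 0.1361786440798436 [ 0.48598961 -0.20759387  0.12687495]
orange ((643.2689819335938, -82.51235961914062), (68.14737701416016, 34.71432113647461), 53.505367279052734)
slab 0.05 60 [ 0.52  -0.145  0.059] [ 0.504 -0.155  0.05 ] [ 0.544 -0.121  0.068] [ 68.5 217.5  83.5]
slab 0.1 141 [0.676 0.006 0.134] [ 0.66 -0.03  0.1 ] [0.704 0.035 0.145] [90. 95. 52.]
slab 0.1 124 [ 0.62  -0.06   0.134] [ 0.601 -0.093  0.101] [ 0.654 -0.034  0.145] [81.5  9.  80.5]
slab 0.1 64 [0.54  0.052 0.103] [0.515 0.035 0.1  ] [0.57  0.064 0.11 ] [105.   6. 131.]
slab 0.145 55 [0.684 0.004 0.154] [ 0.673 -0.016  0.145] [0.702 0.025 0.165] [ 90. 104
[... 812 characters left out ...]
.09 ] [15. 31. 87.]
slab 0.05 112 [ 0.706 -0.031  0.071] [ 0.691 -0.037  0.05 ] [ 0.723 -0.025  0.09 ] [89. 95. 62.]
slab 0.05 268 [ 0.635 -0.096  0.07 ] [ 0.601 -0.113  0.05 ] [ 0.679 -0.073  0.09 ] [39.  11.  65.5]
slab 0.05 74 [ 0.521 -0.146  0.061] [ 0.503 -0.16   0.05 ] [ 0.545 -0.124  0.067] [ 82.   29.  120.5]
slab 0.1 754 [ 0.663 -0.064  0.127] [ 0.601 -0.114  0.1  ] [0.734 0.017 0.145] [76. 19. 87.]
slab 0.1 104 [0.549 0.048 0.102] [0.518 0.029 0.1  ] [0.591 0.06  0.106] [ 16.  25. 216.]
slab 0.145 128 [ 0.695 -0.014  0.154] [ 0.676 -0.025  0.145] [0.718 0.012 0.165] [ 89.  96. 109.]
slab 0.145 123 [ 0.64  -0.087  0.154] [ 0.616 -0.1    0.145] [ 0.664 -0.061  0.165] [ 39.   9. 166.]
```

```bash
cat >> h.py <<'E'
from scipy.spatial.transform import Rotation as Ro
A=np.array([.6025,.0135]); MA=.123
mdir=np.array([-np.cos(MA),np.sin(MA)]); la=np.radians(70)-MA
ldir=np.array([-np.cos(la),-np.sin(la)]); piv=A+.19*ldir
def pose(): s=manip.state(); return np.array(s["tcp_pos"]),Ro.from_quat(s["eef_rot"]),s
def down(zdir,tilt=None):
    """tool x down (or tilt vector), jaw axis along horizontal zdir"""
    x=np.array([0,0,-1.]) if tilt is None else np.array(tilt,float); x/=np.linalg.norm(x)
    z=np.array([zdir[0],zdir[1],0.]); z-=x*(z@x); z/=np.linalg.norm(z)
    return Ro.from_matrix(np.column_stack([x,np.cross(z,x),z]))
def rel(p,R=None):
    p0,R0,_=pose(); d=R0.inv().apply(np.array(p)-p0)*1000
    t=np.zeros(3) if R is None else np.degrees((R0.inv()*R).as_rotvec())
    return np.round(d,1),np.round(t,2),round(np.linalg.norm(d),1),round(np.linalg.norm(t),2)
E
python3 - <<'E'
from h import *
p,R,s=pose(); print(R.as_matrix().round(3)); print("ldir",ldir,"piv",piv,"tip",piv+.066*ldir)
for n in ["top","side"]:
    c=grab(n);W=c["W"]
    k=(hue(c,130,160,100,30)&box(c,.4,.95,-.5,0)).astype(np.uint8); nl,lab,st,ce=cv2.connectedComponentsWithStats(k)
    for i in range(1,nl):
        if st[i,4]>60:
            w=W[lab==i]
            for a,b in((0,.13),(.13,.17),(.17,.25)):
                q=w[(w[:,2]>a)&(w[:,2]<b)]
                if len(q)>5: print(n,a,len(q),q.min(0).round(3),q.max(0).round(3))
    q=W[box(c,.3,.6,-.5,-.2,.045,.06)&(c["hsv"][...,1]<80)]; print("tin",q.min(0).round(3),q.max(0).round(3))
tz=np.array([ldir[1],-ldir[0]])
for s in(1,-1): print("tool z",s*tz, rel([*(piv+.095*ldir),.25],down(s*tz)))
for s in(1,-1): print("tool z radial",s*ldir, rel([*(piv+.095*ldir),.25],down(s*ldir)))
E
```

```text
[[-0.     0.957  0.291]
 [ 0.     0.291 -0.957]
 [-1.     0.    -0.   ]]
ldir [-0.45472716 -0.89063079] piv [ 0.51610184 -0.15571985] tip [ 0.48608985 -0.21450148]
top 0 151 [ 0.703 -0.357  0.001] [ 0.794 -0.269  0.13 ]
top 0.13 34 [ 0.718 -0.317  0.13 ] [ 0.747 -0.283  0.17 ]
top 0.17 152 [ 0.694 -0.318  0.171] [ 0.762 -0.286  0.2  ]
top 0 107 [ 0.538 -0.399  0.001] [ 0.621 -0.283  0.125]
top 0.17 152 [ 0.545 -0.355  0.179] [ 0.598 -0.291  0.2  ]
tin [ 0.301 -0.404  0.045] [ 0.599 -0.285  0.06 ]
side 0 976 [ 0.701 -0.341  0.008] [ 0.763 -0.274  0.13 ]
side 0.13 211 [ 0.699 -0.325  0.13 ] [ 0.753 -0.29   0.17 ]
side 0.17 383 [ 0.693 -0.321  0.17 ] [ 0.762 -0.293  0.197]
side 0 842 [ 0.54  -0.361  0.007] [ 0.615 -0.309  0.13 ]
side 0.13 77 [ 0.568 -0.341  0.13 ] [ 0.595 -0.318  0.17 ]
side 0.17 275 [ 0.549 -0.357  0.17 ] [ 0.599 -0.298  0.198]
tin [ 0.3   -0.408  0.045] [ 0.54  -0.317  0.059]
tool z [-0.89063079  0.45472716] (array([   5.7,  382.3, -307.3]), array([134.,  -0.,  -0.]), np.float64(490.5), np.float64(134.0))
tool z [ 0.89063079 -0.45472716] (array([   5.7,  382.3, -307.3]), array([-46.,   0.,  -0.]), np.float64(490.5), np.float64(46.0))
tool z radial [-0.45472716 -0.89063079] (array([   5.7,  382.3, -307.3]), array([44.,  0., -0.]), np.float64(490.5), np.float64(44.0))
tool z radial [0.45472716 0.89063079] (array([   5.7,  382.3, -307.3]), array([-136.,    0.,    0.]), np.float64(490.5), np.float64(136.0))
```

```bash
python3 - <<'E'
from h import *
t=np.array([.8906,-.4547])
R=down([.985,.17])
print(rel([*(piv+.105*ldir-.007*t),.25],R), piv+.105*ldir-.007*t)
E
```

```text
(array([   5.7,  370.3, -304.9]), array([-82.84,   0.  ,   0.  ]), np.float64(479.7), np.float64(82.84)) [ 0.46212129 -0.24605318]
```

```bash
python3 -m jog '[0,31,-26,-7,0,0,-1, 0,62,-51,-14,0,0,-1, 0,93,-77,-21,0,0,-1, 0,124,-102,-28,0,0,-1, 0,155,-128,-35,0,0,-1, 0,186,-153,-42,0,0,-1, 0,217,-179,-49,0,0,-1, 0,248,-204,-56,0,0,-1, 0,279,-230,-63,0,0,-1, 0,310,-255,-70,0,0,-1, 0,341,-281,-77,0,0,-1, 0,370,-305,-83,0,0,-1]'; python3 - <<'E'
from h import *
t=np.array([.8906,-.4547])
R=down([.985,.17])
print(rel([*(piv+.102*ldir-.007*t),.122],R), rel([*(piv+.030*ldir-.007*t),.122],R)); print(pose()[1].as_matrix().round(3))
E
```

```text
clock: 1.55
tcp_pos: [0.4627, -0.2441, 0.2562]
eef_rot: [-0.064, 0.704, 0.063, 0.705]
force: [0.8, -0.2, 0.0]
opening: 0.113
(array([134.2,   0.6,   0.8]), array([0.5 , 0.05, 0.03]), np.float64(134.2), np.float64(0.51)) (array([134.2,  57.9,  44.5]), array([0.5 , 0.05, 0.03]), np.float64(152.8), np.float64(0.51))
[[ 0.001 -0.179  0.984]
 [-0.     0.984  0.179]
 [-1.    -0.001  0.001]]
```

```bash
python3 -m jog '[38,0,0,0,0,0,-1, 75,0,0,0,0,0,-1, 110,0,0,0,0,0,-1, 134,0,0,0,0,0,-1, 134,0,0,0,0,0,-1]'; python3 - <<'E'
from h import *
t=np.array([.8906,-.4547])
R=down([.985,.17])
print(rel([*(piv+.030*ldir-.007*t),.122],R)); 
c=grab("side"); cv2.imwrite("pics/s2.png",cv2.resize(c["img"][130:330,250:460],None,fx=3,fy=3,interpolation=cv2.INTER_CUBIC))
c=grab("top"); cv2.imwrite("pics/t2.png",cv2.resize(c["img"][110:270,280:460],None,fx=3,fy=3,interpolation=cv2.INTER_CUBIC))
E
```

```text
clock: 1.97
tcp_pos: [0.4589, -0.2415, 0.1165]
eef_rot: [-0.062, 0.707, 0.066, 0.701]
force: [-0.9, 0.0, -0.4]
opening: 0.003
(array([-5.5, 54.6, 47.8]), array([ 0.54, -0.41, -0.37]), np.float64(72.8), np.float64(0.77))
```

View pics/s2.png

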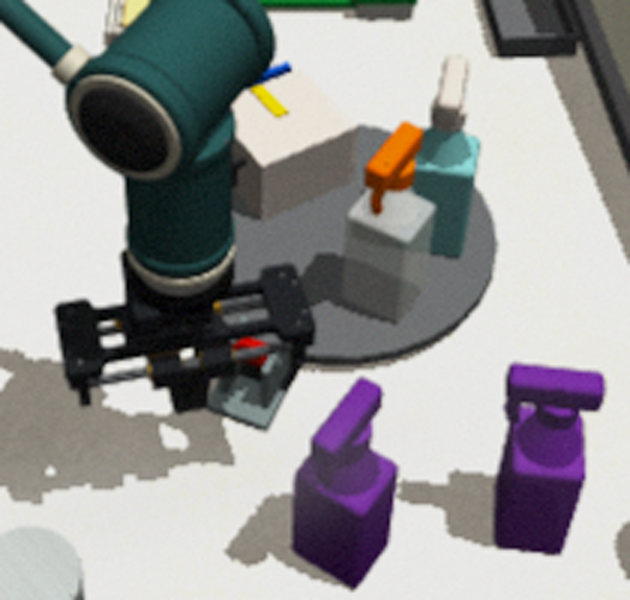

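View pics/t2.png

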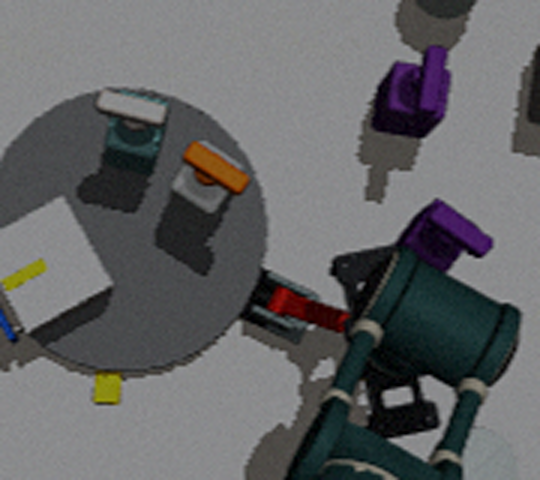

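The tool is just outside the lever tip (zoomed top view (345,320)), and the gripper is clear of the purple bottles. Next I push inward.

```bash
python3 -m jog '[-5,7,6,0,0,0,-1, -5,14,12,0,0,0,-1, -5,21,18,0,0,0,-1, -5,28,24,0,0,0,-1, -5,34,29,0,0,0,-1, -5,40,34,0,0,0,-1, -5,45,39,0,0,0,-1, -5,50,43,0,0,0,-1, -5,54,47,0,0,0,-1, -5,54,47,0,0,0,-1]'; python3 - <<'E'
from h import *
print(manip.state()["force"])
c=grab("side"); cv2.imwrite("pics/s3.png",cv2.resize(c["img"][130:330,250:460],None,fx=3,fy=3,interpolation=cv2.INTER_CUBIC))
E
```

```text
clock: 2.9
tcp_pos: [0.4994, -0.1809, 0.1267]
eef_rot: [-0.063, 0.704, 0.064, 0.704]
force: [-0.3, -0.4, 0.9]
opening: 0.007
[-0.29052572 -0.36301939  0.94584828]
```

View pics/s3.png

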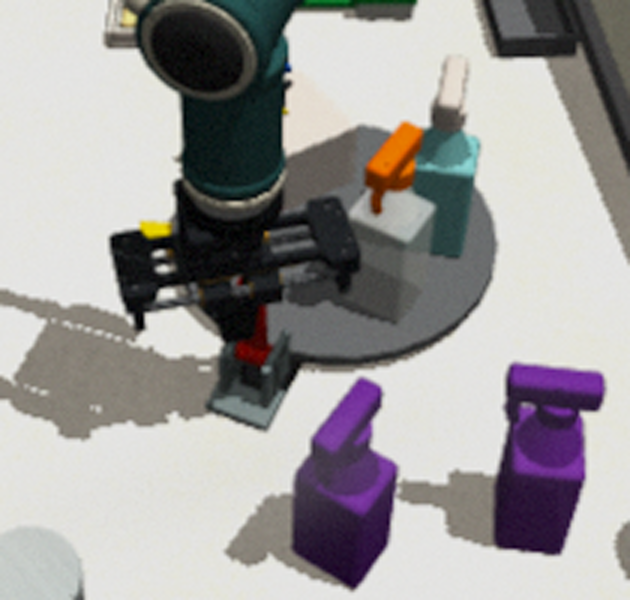

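The lever now stands nearly upright. I retreat outward and up, then check it.

```bash
python3 -m jog '[0,-12,-9,0,0,0,-1, -10,-32,-24,0,0,0,-1, -45,-40,-30,0,0,0,-1, -85,-40,-30,0,0,0,-1, -125,-30,-30,0,0,0,-1, -155,0,-30,0,0,0,-1, -155,40,-30,0,0,0,-1, -155,40,-30,0,0,0,-1]'; python3 - <<'E'
from h import *
print(manip.state()["joint_pos"].round(3))
th=1.088
u=np.array([-np.cos(th),np.sin(th)]);v=np.array([np.sin(th),np.cos(th)])
print(rel([*(A+.115*u+.0925*v),.27],down(v)),rel([*(A+.115*u+.0925*v),.079],down(v)))
c=grab("side"); cv2.imwrite("pics/s4.png",cv2.resize(c["img"][130:330,250:460],None,fx=3,fy=3,interpolation=cv2.INTER_CUBIC))
W=c["W"]; r=W[(hue(c,0,5,150,60)|hue(c,172,180,150,60))&box(c,.4,.6,-.3,-.1)]
top=r[r[:,2]>.135]; print(r[:,2].max(), top.mean(0),(top.mean(0)[:2]-piv)@ldir)
E
```

```text
clock: 3.62
tcp_pos: [0.4624, -0.1431, 0.2837]
eef_rot: [-0.063, 0.703, 0.066, 0.705]
force: [-0.4, 1.0, -0.1]
opening: 0.003
[-0.355 -0.121  1.963  0.005  1.299 -0.539]
(array([ 15.4, 265.7, 220.6]), array([-17.18,   0.19,  -0.21]), np.float64(345.7), np.float64(17.18)) (array([206.4, 264.9, 220.1]), array([-17.18,   0.19,  -0.21]), np.float64(401.5), np.float64(17.18))
0.15390746251775955 [ 0.51366981 -0.16387966  0.14748338] 0.008373288051043773
```

View pics/s4.png

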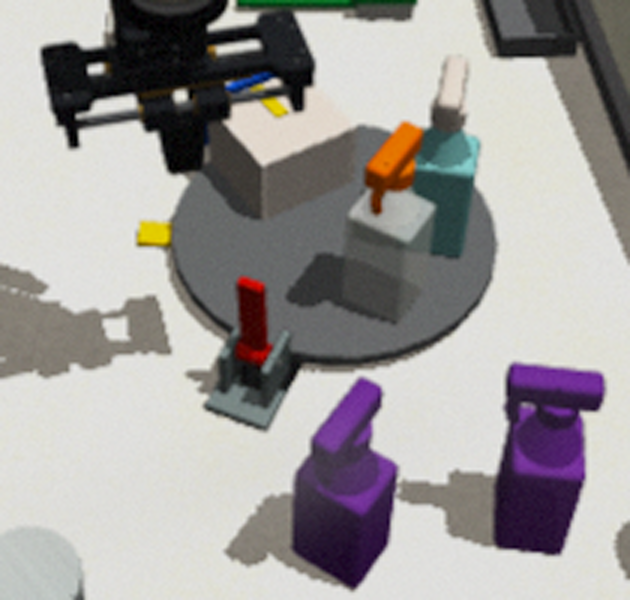

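The lever is up, with its tip at 150 mm and 8 mm outward. Next I move to the left side of the caddy.

```bash
python3 -m jog '[10,30,25,-2,0,0,-1, 12,60,50,-4,0,0,-1, 12,90,75,-6,0,0,-1, 12,120,100,-8,0,0,-1, 12,150,125,-10,0,0,-1, 12,180,150,-12,0,0,-1, 12,210,175,-14,0,0,-1, 12,240,200,-16,0,0,-1, 12,265,220,-17,0,0,-1, 12,265,220,-17,0,0,-1]'; python3 - <<'E'
from h import *
th=1.088
u=np.array([-np.cos(th),np.sin(th)]);v=np.array([np.sin(th),np.cos(th)])
print(rel([*(A+.115*u+.0925*v),.079],down(v)))
E
```

```text
clock: 4.5
tcp_pos: [0.6316, 0.16, 0.2679]
eef_rot: [-0.168, 0.687, 0.171, 0.686]
force: [0.9, 0.1, 0.2]
opening: 0.01
(array([188.9,  -2.1,  -1.3]), array([ 0.11, -0.01, -0.29]), np.float64(188.9), np.float64(0.31))
```

```bash
python3 -m jog '[38,0,0,0,0,0,-1, 76,0,0,0,0,0,-1, 114,-1,0,0,0,0,-1, 150,-2,0,0,0,0,-1, 175,-2,-1,0,0,0,-1, 189,-2,-1,0,0,0,-1, 189,-2,-1,0,0,0,-1]'; python3 - <<'E'
from h import *
c=grab("side"); cv2.imwrite("pics/s5.png",cv2.resize(c["img"][100:300,250:460],None,fx=3,fy=3,interpolation=cv2.INTER_CUBIC))
c=grab("wrist","w5")
# plan arc
p0,R0,_=pose()
for th in [1.088-.965*k/24 for k in range(0,25,1)]:
    u=np.array([-np.cos(th),np.sin(th)]);v=np.array([np.sin(th),np.cos(th)])
    print(round(th-.123,3),*rel([*(A+.115*u+.0725*v),.079],down(v))[:2])
E
```

```text
clock: 5.08
tcp_pos: [0.6273, 0.1567, 0.0731]
eef_rot: [-0.168, 0.691, 0.171, 0.682]
force: [-0.2, -0.0, -0.2]
opening: 0.007
0.965 [ -0.4   0.5 -20. ] [ 0.08 -0.07 -0.3 ]
0.925 [ -0.4   3.3 -24.7] [-2.23 -0.06 -0.3 ]
0.885 [ -0.3   6.  -29.5] [-4.53 -0.05 -0.3 ]
0.844 [ -0.3   8.4 -34.4] [-6.83 -0.05 -0.3 ]
0.804 [ -0.3  10.7 -39.3] [-9.14 -0.04 -0.3 ]
0.764 [ -0.3  12.7 -44.4] [-11.44  -0.04  -0.3 ]
0.724 [ -0.3  14.5 -49.6] [-13.75  -0.03  -0.3 ]
0.684 [ -0.2  16.2 -54.8] [-16.05  -0.02  -0.31]
0.643 [ -0.2  17.6 -60.1] [-18.35  -0.02  -0.31]
0.603 [ -0.2  18.8 -65.4] [-2.066e+01 -1.000e-02 -3.100e-01]
0.563 [ -0.2  19.8 -70.8] [-2.296e+01 -1.000e-02 -3.100e-01]
0.523 [ -0.2  20.6 -76.2] [-25.26   0.    -0.31]
0.483 [ -0.2  21.1 -81.6] [-2.757e+01  1.000e-02 -3.100e-01]
0.442 [ -0.2  21.4 -87.1] [-2.987e+01  1.000e-02 -3.100e-01]
0.402 [ -0.2  21.6 -92.5] [-3.218e+01  2.000e-02 -3.100e-01]
0.362 [ -0.2  21.5 -98. ] [-3.448e+01  3.000e-02 -3.100e-01]
0.322 [  -0.2   21.1 -103.4] [-3.678e+01  3.000e-02 -3.100e-01]
0.281 [  -0.2   20.6 -108.9] [-39.09   0.04  -0.31]
0.241 [  -0.2   19.8 -114.3] [-4.139e+01  4.000e-02 -3.100e-01]
0.201 [  -0.2   18.8 -119.7] [-43.69   0.05  -0.31]
0.161 [  -0.2   17.7 -125. ] [-46.     0.06  -0.31]
0.121 [  -0.2   16.2 -130.3] [-48.3    0.06  -0.31]
0.08 [  -0.2   14.6 -135.5] [-50.61   0.07  -0.31]
0.04 [  -0.2   12.8 -140.7] [-52.91   0.08  -0.31]
0.0 [  -0.2   10.8 -145.7] [-55.21   0.08  -0.31]
```

View pics/s5.png

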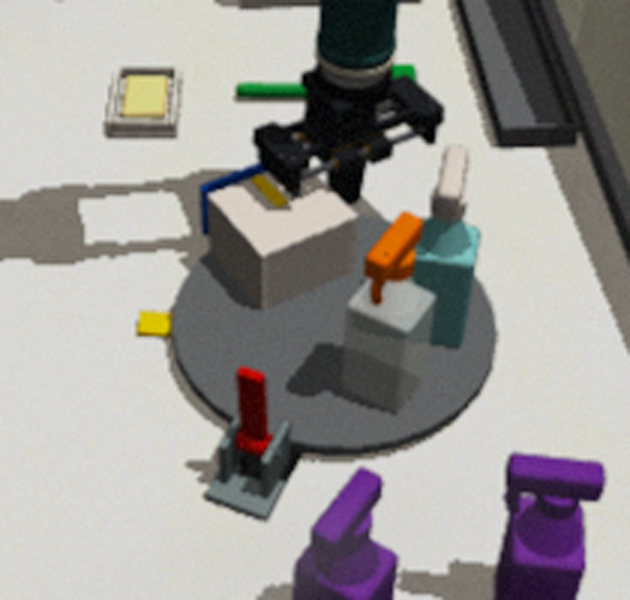

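View pics/w5.png

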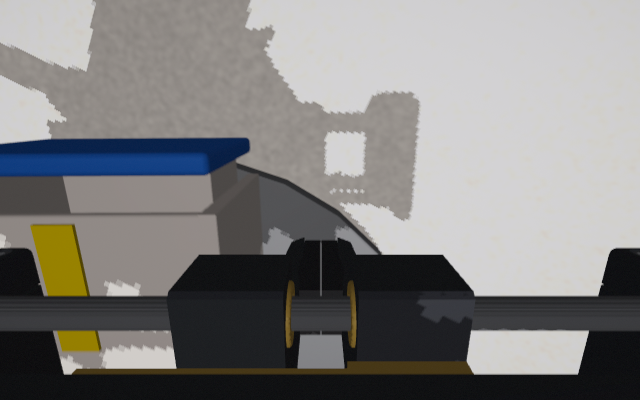

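The fingers are beside the caddy's left face, clear of the blue bottle. I start a gentle push along the arc.

```bash
python3 -m jog '[0,0,-6,0,0,0,-1, 0,0,-11,0,0,0,-1, 0,0,-15,0,0,0,-1, 0,0.5,-18,0,0,0,-1, 0,1,-20.5,0,0,0,-1, 0,2,-22.5,-1,0,0,-1, 0,3.3,-24.7,-2.2,0,0,-1, 0,4.8,-27.3,-3.5,0,0,-1, 0,6.3,-30.3,-5,0,0,-1, 0,8,-33.5,-6.5,0,0,-1, 0,9.5,-36.8,-8,0,0,-1, 0,11,-40,-9.5,0,0,-1]'; cat > plan.py <<'E'
from h import *
import sys
n=int(sys.argv[1]); r0=float(sys.argv[2]) if len(sys.argv)>2 else .115
th0=None
p,R,s=pose(); z=R.as_matrix()[:,2]
d=p[:2]-A
# current theta from position (u=.115,v=.0725)
for th in [.123+.965*k/36 for k in range(36,-1-8,-1)]:
    u=np.array([-np.cos(th),np.sin(th)]);v=np.array([np.sin(th),np.cos(th)])
    vv=d@v
    if vv<.0725+1e-3 - 0 and vv>-.1 :
        r=rel([*(A+.115*u+.0725*v),.079],down(v))
        print(round(th-.123,3),r[0],r[1][0]); n-=1
        if n==0: break
print("tcp u,v by tool yaw",d@np.array([-z[1],z[0]]),d@z[:2],"yaw th",np.arctan2(z[0],z[1])-.123, s["force"].round(2),s["clock"])
E
python3 plan.py 16
```

```text
clock: 6.18
tcp_pos: [0.5908, 0.1492, 0.0789]
eef_rot: [-0.225, 0.67, 0.228, 0.669]
force: [1.4, 0.5, 1.0]
opening: 0.005
0.965 [ -0.1 -13.8  17.8] 9.74
0.938 [ -0.1 -11.4  15. ] 8.2
0.911 [-0.1 -9.1 12.2] 6.67
0.885 [-0.1 -6.8  9.4] 5.13
0.858 [-0.1 -4.7  6.4] 3.59
0.831 [-0.1 -2.6  3.5] 2.06
0.804 [-0.1 -0.6  0.4] 0.52
tcp u,v by tool yaw 0.114886260470735 0.07312123875538401 yaw th 0.795055234706197 [1.44 0.54 0.97] 6.1833
```

```bash
cat > plan.py <<'E'
from h import *
import sys
n=int(sys.argv[1]); st=float(sys.argv[2])
p,R,s=pose(); z=R.as_matrix()[:,2]; d=p[:2]-A
t0=np.arctan2(z[0],z[1])-.123
for k in range(1,n+1):
    th=t0-st*k+.123
    u=np.array([-np.cos(th),np.sin(th)]);v=np.array([np.sin(th),np.cos(th)])
    r=rel([*(A+.115*u+.0725*v),.079],down(v)); print(round(th-.123,3),r[0],r[1][0])
print("u,v",d@np.array([-z[1],z[0]]),d@z[:2],"yaw th",t0, s["force"].round(2),s["clock"])
c=grab("top"); W=c["W"]
m=hue(c,22,35,120,90)&box(c,.3,.8,-.1,.25,.09,.115); q=W[m]
if len(q)>10: a=q.mean(0)[:2]-A; print("stripe th",np.arctan2(a[1],-a[0])-.123,len(q))
m=box(c,A[0]-.2,A[0]+.05,A[1]-.06,A[1]+.2,.095,.108)&(c["hsv"][...,1]<70)
k=m.astype(np.uint8); nl,lab,stt,ce=cv2.connectedComponentsWithStats(k); i=1+np.argmax(stt[1:,4]); rc=cv2.minAreaRect((W[lab==i][:,:2]*1000).astype(np.float32)); a=np.array(rc[0])/1000-A; print("top",rc,np.hypot(*a),np.arctan2(a[1],-a[0])-.123)
cv2.imwrite("pics/%s.png"%sys.argv[3],cv2.resize(c["img"][110:270,180:460],None,fx=2.8,fy=2.8,interpolation=cv2.INTER_CUBIC))
E
python3 plan.py 12 .03 t6
```

```text
0.765 [-0.1  2.2 -4.1] -1.72
0.735 [-0.   4.3 -7.6] -3.44
0.705 [ -0.    6.2 -11.3] -5.16
0.675 [ -0.    8.  -14.9] -6.88
0.645 [ -0.    9.7 -18.6] -8.59
0.615 [ -0.   11.2 -22.4] -10.31
0.585 [ -0.   12.7 -26.2] -12.03
0.555 [ -0.   14.1 -30. ] -13.75
0.525 [ -0.   15.3 -33.9] -15.47
0.495 [  0.   16.4 -37.8] -17.19
0.465 [  0.   17.4 -41.8] -18.91
0.435 [  0.   18.3 -45.8] -20.63
u,v 0.114886260470735 0.07312123875538401 yaw th 0.795055234706197 [1.44 0.54 0.97] 6.1833
top ((552.6429443359375, 79.7764892578125), (109.44827270507812, 72.17533874511719), 37.81564712524414) 0.082935511259233 0.802851312775069
```

View pics/t6.png

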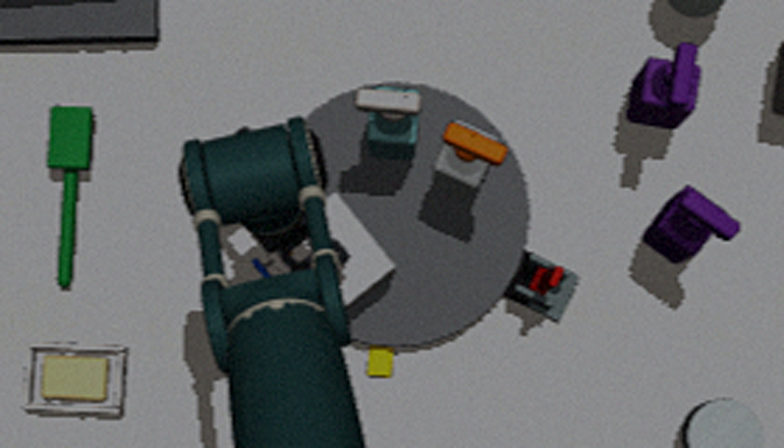

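The caddy is turning with the push and both bottles are standing. The blue bottle is at (395,120) and the clear one at (465,155), and the arm is clear of both. I continue.

```bash
python3 -m jog '[0,2.2,-4.1,-1.7,0,0,-1, 0,4.3,-7.6,-3.4,0,0,-1, 0,6.2,-11.3,-5.2,0,0,-1, 0,8,-14.9,-6.9,0,0,-1, 0,9.7,-18.6,-8.6,0,0,-1, 0,11.2,-22.4,-10.3,0,0,-1, 0,12.7,-26.2,-12,0,0,-1, 0,14.1,-30,-13.8,0,0,-1, 0,15.3,-33.9,-15.5,0,0,-1, 0,16.4,-37.8,-17.2,0,0,-1, 0,17.4,-41.8,-18.9,0,0,-1, 0,18.3,-45.8,-20.6,0,0,-1]'; python3 plan.py 14 .03 t7
```

```text
clock: 7.23
tcp_pos: [0.5422, 0.1358, 0.0786]
eef_rot: [-0.342, 0.619, 0.346, 0.617]
force: [1.4, 0.2, -0.2]
opening: 0.003
0.402 [-0.4  1.4 -3.1] -1.72
0.372 [-0.4  3.4 -6.6] -3.44
0.342 [ -0.3   5.3 -10.2] -5.16
0.312 [ -0.3   7.1 -13.9] -6.88
0.282 [ -0.3   8.8 -17.6] -8.59
0.252 [ -0.3  10.4 -21.4] -10.31
0.222 [ -0.3  11.8 -25.2] -12.03
0.192 [ -0.3  13.2 -29. ] -13.75
0.162 [ -0.3  14.4 -32.9] -15.47
0.132 [ -0.3  15.6 -36.8] -17.19
0.102 [ -0.3  16.6 -40.8] -18.91
0.072 [ -0.3  17.4 -44.8] -20.63
0.042 [ -0.3  18.2 -48.8] -22.35
0.012 [ -0.3  18.8 -52.8] -24.06
u,v 0.11573946135554886 0.07209166574861099 yaw th 0.43229926459362533 [ 1.38  0.23 -0.16] 7.2333
top ((516.6608276367188, 61.59318542480469), (99.93502044677734, 105.25640106201172), 58.92416763305664) 0.09839368880328536 0.38769448154649866
```

View pics/t7.png

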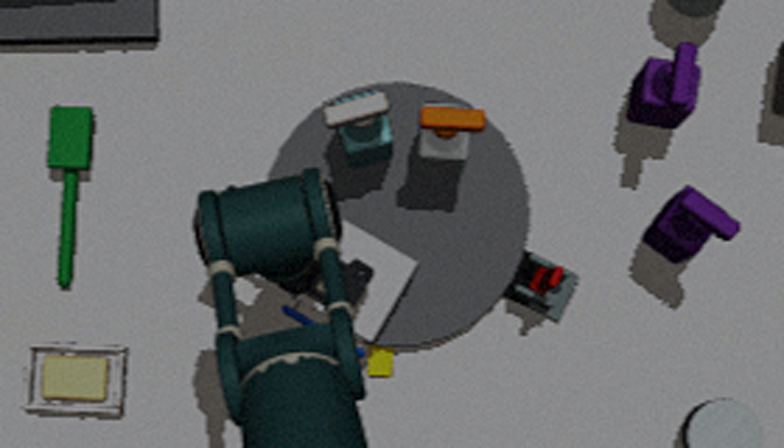

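The push is on course at about 0.43 rad and the bottles are fine.

```bash
python3 -m jog '[0,1.4,-3.1,-1.7,0,0,-1, 0,3.4,-6.6,-3.4,0,0,-1, 0,5.3,-10.2,-5.2,0,0,-1, 0,7.1,-13.9,-6.9,0,0,-1, 0,8.8,-17.6,-8.6,0,0,-1, 0,10.4,-21.4,-10.3,0,0,-1, 0,11.8,-25.2,-12,0,0,-1, 0,13.2,-29,-13.8,0,0,-1, 0,14.4,-32.9,-15.5,0,0,-1, 0,15.3,-36,-16.8,0,0,-1, 0,16.2,-39,-18.1,0,0,-1, 0,16.7,-41.2,-19.1,0,0,-1]'; python3 plan.py 8 .02 t8
```

```text
clock: 8.28
tcp_pos: [0.505, 0.1093, 0.0784]
eef_rot: [-0.44, 0.553, 0.444, 0.551]
force: [0.7, 1.6, 0.5]
opening: 0.006
0.077 [-0.6  0.4 -2. ] -1.15
0.057 [-0.6  1.8 -4.4] -2.29
0.037 [-0.6  3.1 -6.7] -3.44
0.017 [-0.6  4.4 -9.1] -4.58
-0.003 [ -0.6   5.7 -11.5] -5.73
-0.023 [ -0.6   6.9 -14. ] -6.88
-0.043 [ -0.6   8.  -16.5] -8.02
-0.063 [ -0.6   9.1 -19. ] -9.17
u,v 0.11600338968870987 0.07220509478600229 yaw th 0.09677749483023498 [0.69 1.59 0.47] 8.2833
top ((504.0405578613281, 20.128528594970703), (76.98465728759766, 105.416748046875), 78.116943359375) 0.09868231420874166 -0.05577900610162331
```

View pics/t8.png

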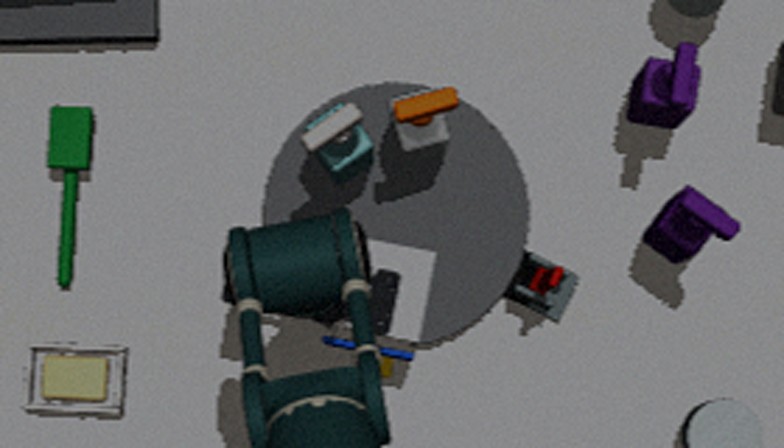

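```bash
python3 -m jog '[0,1,-3,-1.5,0,0,-1, 0,2.2,-5.2,-2.7,0,0,-1, 0,3.4,-7.3,-3.7,0,0,-1, 0,4.4,-9.1,-4.6,0,0,-1, 0,5,-10.3,-5.2,0,0,-1, 0,5.4,-11,-5.5,0,0,-1, 0,5.4,-11,-5.5,0,0,-1, 0,5.4,-11,-5.5,0,0,-1, 0,5.4,-8,-5.5,0,0,-1, 0,5.4,0,-5.5,0,0,-1, 0,5.4,15,-5.5,0,0,-1, 0,5.4,25,-5.5,0,0,-1]'; python3 plan.py 1 .02 t9; python3 - <<'E'
from h import *
print(rel([.48,.1,.27],down(ldir)),rel([.48,.1,.27],down(-ldir)), manip.state()["joint_pos"].round(2))
E
```

```text
clock: 9.33
tcp_pos: [0.5055, 0.1355, 0.0786]
eef_rot: [-0.466, 0.531, 0.47, 0.529]
force: [1.3, -0.7, 0.2]
opening: 0.004
-0.02 [ -0.5   5.1 -39. ] -1.15
u,v 0.11129433935532658 0.10915904309884844 yaw th 0.0004909131031285152 [ 1.26 -0.69  0.18] 9.3333
stripe th -0.0025229061188432322 59
top ((505.9096984863281, 26.661060333251953), (109.41429901123047, 105.14698791503906), 83.60311889648438) 0.09748281825838613 0.012422571743677613
(array([-191.3,   22.3,  -39.1]), array([-159.98,    0.49,    0.22]), np.float64(196.5), np.float64(159.98)) (array([-191.3,   22.3,  -39.1]), array([20.02,  0.16, -0.35]), np.float64(196.5), np.float64(20.02)) [ 0.21  0.16  2.08  0.01  0.9  -1.24]
```

View pics/t9.png

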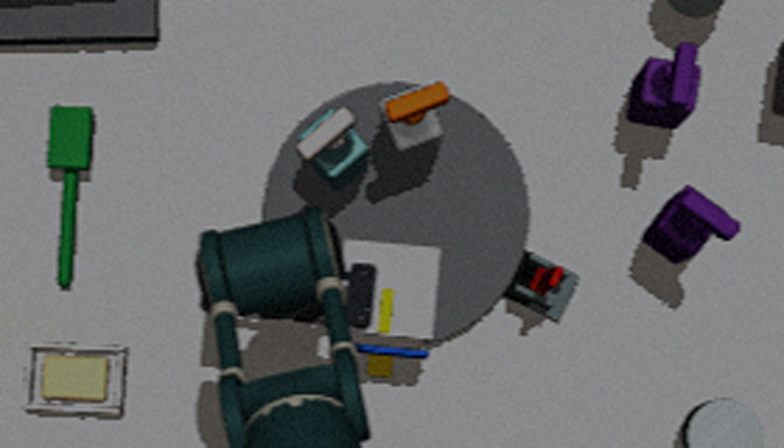

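The turntable reads about 0.00 rad from the stripe and 0.012 rad from the caddy top. The bottles are upright at (333,150) and (415,118), and the lever is still up. I lift and move to the inner side of the lever.

```bash
python3 -m jog '[-40,0,2,0,0,0,-1, -80,0,2,0,0,0,-1, -120,0,2,7,0,0,-1, -160,0,2,14,0,0,-1, -190,0,0,21,0,0,-1, -191,0,-15,28,0,0,-1, -191,0,-45,35,0,0,-1, -191,0,-75,42,0,0,-1, -191,0,-105,49,0,0,-1, -191,0,-135,56,0,0,-1, -191,0,-165,63,0,0,-1, -191,0,-180,70,0,0,-1]'; python3 - <<'E'
from h import *
t=np.array([.8906,-.4547])
print(rel([*(piv-.026*ldir),.27],down(t)),rel([*(piv-.026*ldir),.127],down(t)),pose()[2]["joint_pos"].round(2))
E
```

```text
clock: 10.38
tcp_pos: [0.4845, -0.0451, 0.2692]
eef_rot: [-0.076, 0.704, 0.079, 0.701]
force: [0.4, -0.1, -0.2]
opening: 0.002
(array([ -1.3, -94.8,  23.4]), array([39.62, -0.31, -0.12]), np.float64(97.6), np.float64(39.63)) (array([141.7, -95.3,  24. ]), array([39.62, -0.31, -0.12]), np.float64(172.5), np.float64(39.63)) [-0.15 -0.1   1.97  0.    1.28 -0.37]
```

```bash
python3 -m jog '[0,-20,5,7,0,0,-1, 0,-42,10,14,0,0,-1, 0,-64,15,21,0,0,-1, 0,-82,20,28,0,0,-1, 0,-95,24,35,0,0,-1, 30,-95,24,39.6,0,0,-1, 65,-95,24,39.6,0,0,-1, 100,-95,24,39.6,0,0,-1, 125,-95,24,39.6,0,0,-1, 141,-95,24,39.6,0,0,-1, 141,-95,24,39.6,0,0,-1]'; python3 - <<'E'
from h import *
t=np.array([.8906,-.4547])
for a in (-.026,0,.02,.036,.04): print(a,rel([*(piv+a*ldir),.127],down(t)))
c=grab("side"); cv2.imwrite("pics/s10.png",cv2.resize(c["img"][130:330,250:460],None,fx=3,fy=3,interpolation=cv2.INTER_CUBIC))
E
```

```text
clock: 11.3
tcp_pos: [0.5245, -0.1312, 0.123]
eef_rot: [0.166, 0.693, -0.164, 0.683]
force: [-1.0, 0.6, -0.5]
opening: 0.005
-0.026 (array([-4.1,  0.3,  3.6]), array([ 0.05, -0.82,  0.1 ]), np.float64(5.4), np.float64(0.82))
0 (array([ -4. , -25.7,   3.6]), array([ 0.05, -0.82,  0.1 ]), np.float64(26.3), np.float64(0.82))
0.02 (array([ -4. , -45.7,   3.6]), array([ 0.05, -0.82,  0.1 ]), np.float64(46.0), np.float64(0.82))
0.036 (array([ -4. , -61.7,   3.5]), array([ 0.05, -0.82,  0.1 ]), np.float64(62.0), np.float64(0.82))
0.04 (array([ -4. , -65.7,   3.5]), array([ 0.05, -0.82,  0.1 ]), np.float64(65.9), np.float64(0.82))
```

View pics/s10.png

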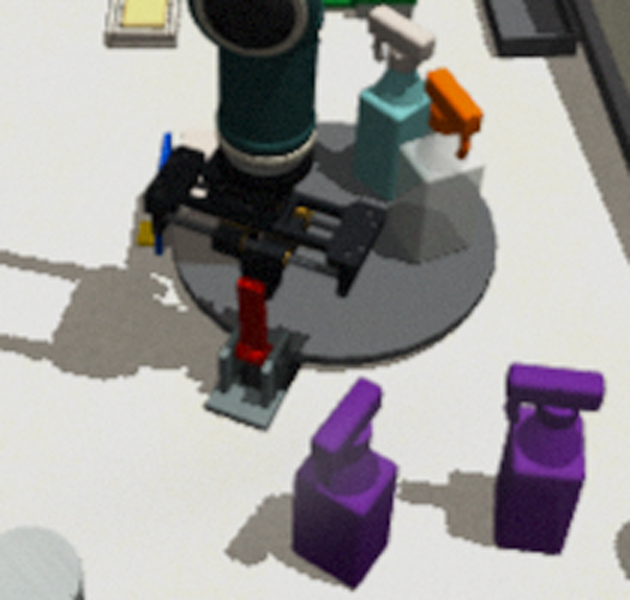

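The fingers are just inside the upright lever, clear of everything else. I push outward.

```bash
python3 -m jog '[-3,-7,3,0,0,0,-1, -3,-14,3,0,0,0,-1, -3,-21,3,0,0,0,-1, -3,-28,3,0,0,0,-1, -3,-35,3,0,0,0,-1, -3,-42,3,0,0,0,-1, -3,-48,3,0,0,0,-1, -3,-54,3,0,0,0,-1, -3,-59,3,0,0,0,-1, -3,-62,3,0,0,0,-1, -3,-64,3,0,0,0,-1]'; python3 - <<'E'
from h import *
p,R,s=pose(); print((p[:2]-piv)@ldir, s["force"]@np.r_[ldir,0], s["force"])
c=grab("side"); cv2.imwrite("pics/s11.png",cv2.resize(c["img"][130:330,250:460],None,fx=3,fy=3,interpolation=cv2.INTER_CUBIC))
p,R,s=pose(); print((p[:2]-piv)@ldir, s["force"]@np.r_[ldir,0], s["force"])
E
```

```text
clock: 12.27
tcp_pos: [0.5, -0.1895, 0.1284]
eef_rot: [0.167, 0.691, -0.164, 0.684]
force: [3.3, 7.2, 0.7]
opening: 0.005
0.03743757574732385 -7.856700503219379 [3.2609533  7.15656422 0.68340097]
0.03737143733839203 -5.307154263534317 [ 1.84012562  5.01936291 -0.46237167]
```

View pics/s11.png

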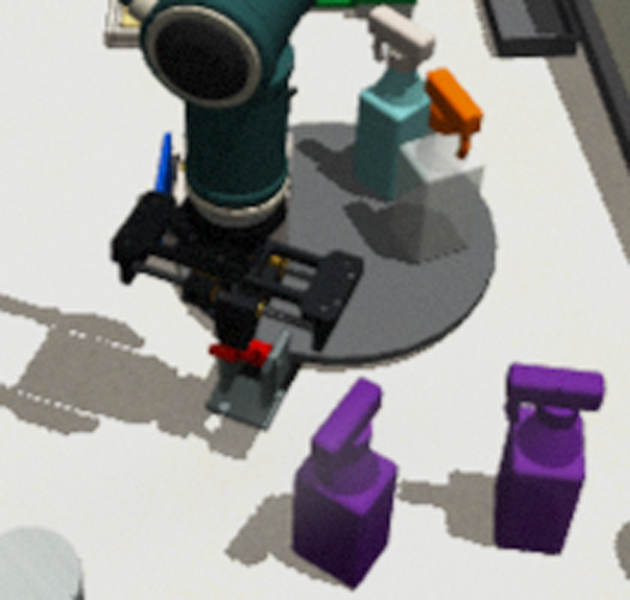

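The lever looks fully down, and the resistance of 5–8 N suggests it is at its stop. I retreat and check.

```bash
python3 -m jog '[0,8,0,0,0,0,-1, -15,20,0,0,0,0,-1, -50,25,0,0,0,0,-1, -90,25,0,0,0,0,-1, -130,35,0,0,0,0,-1, -145,65,0,0,0,0,-1, -145,95,0,0,0,0,-1, -145,95,0,0,0,0,-1]'; python3 - <<'E'
from h import *
c=grab("side"); cv2.imwrite("pics/s12.png",cv2.resize(c["img"][130:330,250:460],None,fx=3,fy=3,interpolation=cv2.INTER_CUBIC))
W=c["W"]; r=W[(hue(c,0,5,150,60)|hue(c,172,180,150,60))&box(c,.4,.6,-.3,-.1)]
print(r[:,2].max()); t=r[np.argsort(r[:,2])[-20:]].mean(0); print(t,(t[:2]-piv)@ldir)
c=grab("top"); W=c["W"]
m=hue(c,22,35,120,90)&box(c,.3,.8,-.1,.25,.09,.115); q=W[m]
if len(q)>10: a=q.mean(0)[:2]-A; print("stripe th",np.arctan2(a[1],-a[0])-.123,len(q))
r=W[(hue(c,0,5,150,60)|hue(c,172,180,150,60))&box(c,.4,.6,-.3,-.1)]
t=r[np.argsort(r[:,2])[-20:]].mean(0); print(t,(t[:2]-piv)@ldir)
b=hue(c,105,125,120,50)&box(c,.3,.6,-.1,.2,.03,.12); q=W[b]; print("drawer",len(q),q.min(0),q.max(0),np.median((q[:,:2]-A)@mdir))
cv2.imwrite("pics/t12.png",cv2.resize(c["img"][110:270,180:460],None,fx=2.8,fy=2.8,interpolation=cv2.INTER_CUBIC))
E
```

```text
clock: 12.98
tcp_pos: [0.5474, -0.1024, 0.2762]
eef_rot: [0.166, 0.69, -0.162, 0.686]
force: [1.3, -1.1, -0.5]
opening: 0.005
0.12974378083818028
[ 0.48836262 -0.21336605  0.12740306] 0.06395525345603444
stripe th -0.0031110020076527134 58
[ 0.49676957 -0.18602339  0.10155823] 0.035780177496528405
drawer 77 [ 0.43109403 -0.01723624  0.08663322] [0.44590435 0.08448661 0.10823549] 0.1662841501612207
```

View pics/s12.png

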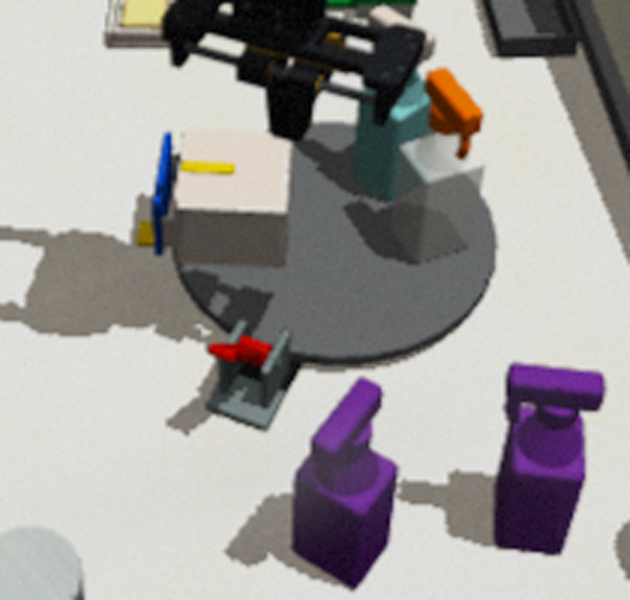

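View pics/t12.png

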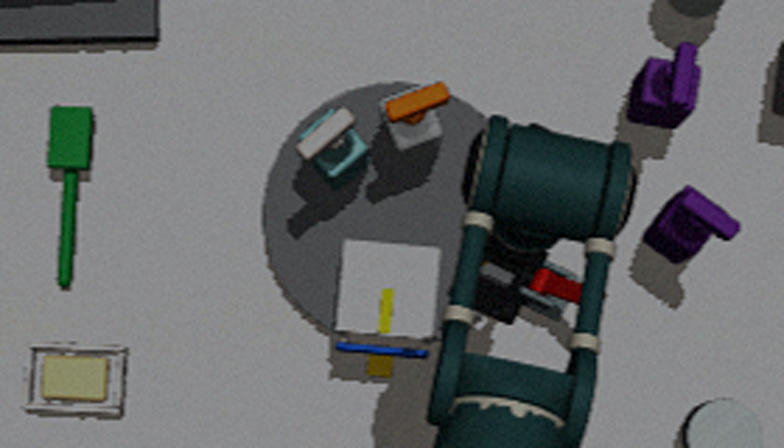

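The lever is locked, with its tip at 127 mm and 64 mm outward, the same as at the start. The turntable is still at about 0 rad and the bottles are upright. Next is the drawer press.

```bash
python3 - <<'E'
from h import *
v=np.array([-mdir[1]*-1,-mdir[0]]); v=np.array([.1227,.9924])
for r,z in((.205,.27),(.205,.072)): print(r,z,A+r*mdir,rel([*(A+r*mdir),z],down(v)))
E
```

```text
0.205 0.27 [0.39904877 0.03865147] (array([   5.6,   62.1, -194.8]), array([-109.86,   -0.41,   -0.61]), np.float64(204.5), np.float64(109.86))
0.205 0.072 [0.39904877 0.03865147] (array([ 203.6,   62.1, -192.6]), array([-109.86,   -0.41,   -0.61]), np.float64(287.1), np.float64(109.86))
```

```bash
python3 -m jog '[0,6,-16,-7,0,0,-1, 0,12,-33,-14,0,0,-1, 0,18,-50,-21,0,0,-1, 0,24,-67,-28,0,0,-1, 0,30,-84,-35,0,0,-1, 0,36,-101,-42,0,0,-1, 0,42,-118,-49,0,0,-1, 0,48,-135,-56,0,0,-1, 0,54,-152,-63,0,0,-1, 0,58,-169,-70,0,0,-1, 0,61,-184,-77,0,0,-1, 4,62,-194,-84,0,0,-1]'; python3 - <<'E'
from h import *
v=np.array([.1227,.9924])
for r,z in((.205,.27),(.205,.072)): print(r,z,A+r*mdir,rel([*(A+r*mdir),z],down(v)))
E
```

```text
clock: 14.08
tcp_pos: [0.3983, 0.038, 0.2711]
eef_rot: [-0.336, 0.623, 0.343, 0.618]
force: [0.0, 0.1, -0.3]
opening: 0.007
0.205 0.27 [0.39904877 0.03865147] (array([ 1.1, -0.3,  1. ]), array([-25.53,   0.03,  -0.67]), np.float64(1.5), np.float64(25.54))
0.205 0.072 [0.39904877 0.03865147] (array([199. ,  -2.6,   1.4]), array([-25.53,   0.03,  -0.67]), np.float64(199.1), np.float64(25.54))
```

```bash
python3 -m jog '[10,0,1,-7,0,0,-1, 40,0,1,-14,0,0,-1, 75,-1,1,-21,0,0,-1, 110,-1,1,-25.5,0,0,-1, 145,-2,1,-25.5,0,0,-1, 175,-2,1,-25.5,0,0,-1, 194,-2,1,-25.5,0,0,-1, 199,-2,1,-25.5,0,0,-1, 199,-2,1,-25.5,0,0,-1]'; python3 - <<'E'
from h import *
v=np.array([.1227,.9924])
c=grab("side"); cv2.imwrite("pics/s13.png",cv2.resize(c["img"][130:330,250:460],None,fx=3,fy=3,interpolation=cv2.INTER_CUBIC))
for r,z in((.205,.072),(.178,.072),(.1685,.072),(.167,.072),(.226,.072)): print(r,z,A+r*mdir,rel([*(A+r*mdir),z],down(v)))
print(manip.state()["joint_pos"].round(2))
E
```

```text
clock: 14.83
tcp_pos: [0.3958, 0.0379, 0.0699]
eef_rot: [-0.463, 0.534, 0.473, 0.527]
force: [0.3, -0.9, 0.1]
opening: 0.004
0.205 0.072 [0.39904877 0.03865147] (array([-0.5, -1.4,  0.8]), array([-0.06,  0.13, -0.77]), np.float64(1.7), np.float64(0.79))
0.178 0.072 [0.42584478 0.03533884] (array([ -0.9, -28.4,   0.8]), array([-0.06,  0.13, -0.77]), np.float64(28.4), np.float64(0.79))
0.1685 0.072 [0.43527301 0.03417328] (array([ -1. , -37.9,   0.9]), array([-0.06,  0.13, -0.77]), np.float64(37.9), np.float64(0.79))
0.167 0.072 [0.43676168 0.03398925] (array([ -1. , -39.4,   0.9]), array([-0.06,  0.13, -0.77]), np.float64(39.4), np.float64(0.79))
0.226 0.072 [0.37820742 0.04122796] (array([-0.2, 19.6,  0.8]), array([-0.06,  0.13, -0.77]), np.float64(19.6), np.float64(0.79))
[ 0.03 -0.05  2.33  0.01  0.88 -1.42]
```

View pics/s13.png

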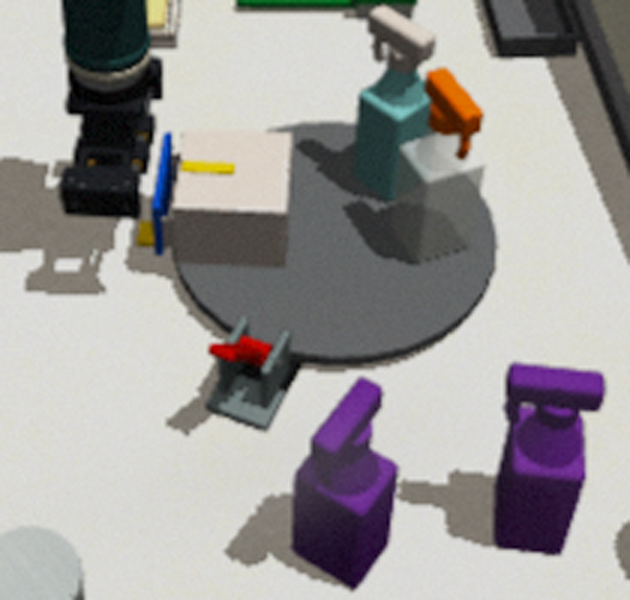

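The fingers stand in front of the drawer face with the arm clear. I press in.

```bash
python3 -m jog '[0,-12,1,0,0,0,-1, 0,-22,1,0,0,0,-1, 0,-28,1,0,0,0,-1, 0,-32,1,0,0,0,-1, 0,-35,1,0,0,0,-1, 0,-37,1,0,0,0,-1, 0,-38.5,1,0,0,0,-1, 0,-38.5,1,0,0,0,-1]'; python3 - <<'E'
from h import *
p,R,s=pose(); print("r",(p[:2]-A)@mdir,"F",s["force"],s["force"][:2]@mdir)
E
```

```text
clock: 15.55
tcp_pos: [0.4346, 0.0344, 0.0709]
eef_rot: [-0.463, 0.533, 0.473, 0.527]
force: [-7.1, 1.4, 6.4]
opening: 0.008
r 0.16922515176765682 F [-7.07923988  1.3901486   6.44702108] 7.196313907276844
```

The force of 7 N exceeds the 4 N spring, so the drawer is at its stop. I press slightly more, then withdraw.

```bash
python3 -m jog '[0,-2,0,0,0,0,-1, 0,-2,0,0,0,0,-1, 0,10,0,0,0,0,-1, 0,30,0,0,0,0,-1, 0,50,0,0,0,0,-1, 0,58,0,0,0,0,-1, 0,60,0,0,0,0,-1, 0,60,0,0,0,0,-1]'; python3 - <<'E'
from h import *
p,R,s=pose(); print("r",(p[:2]-A)@mdir,"F",s["force"],s["force"][:2]@mdir)
c=grab("side"); cv2.imwrite("pics/s14.png",cv2.resize(c["img"][130:330,250:460],None,fx=3,fy=3,interpolation=cv2.INTER_CUBIC))
W=c["W"];b=hue(c,105,125,120,50)&box(c,.3,.6,-.1,.2,.03,.12); q=W[b]; print("drawer",len(q),q.min(0),q.max(0),np.percentile((q[:,:2]-A)@mdir,[5,50,95]))
E
```

```text
clock: 16.22
tcp_pos: [0.3754, 0.0419, 0.0722]
eef_rot: [-0.464, 0.533, 0.473, 0.527]
force: [0.3, 0.4, 0.0]
opening: 0.004
r 0.22891154289840962 F [0.28624635 0.35678949 0.03137873] -0.24030923309410762
drawer 118 [ 0.39208695 -0.01807162  0.03663628] [0.40834966 0.07949319 0.10281297] [0.20023292 0.2010992  0.20479042]
```

View pics/s14.png

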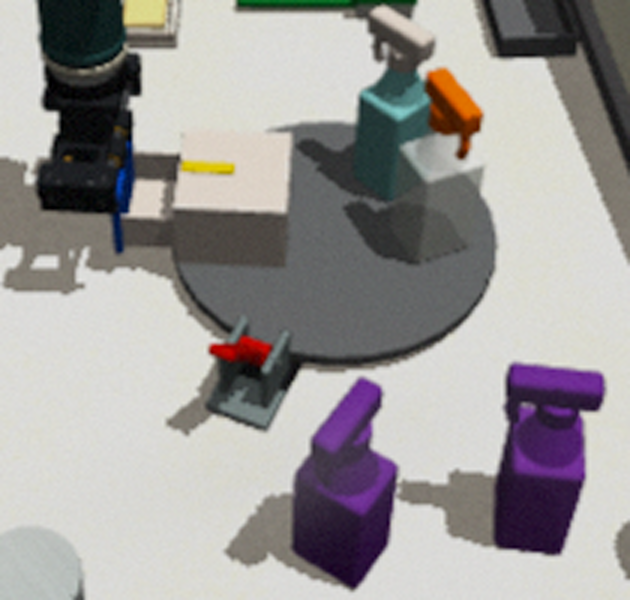

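The drawer sprung open. I raise the tool straight up and run a final check.

```bash
python3 -m jog '[-15,0,0,0,0,0,-1, -45,0,0,0,0,0,-1, -85,0,0,0,0,0,-1, -125,0,0,0,0,0,-1, -165,0,0,0,0,0,-1, -200,0,0,0,0,0,-1, -205,0,0,0,0,0,-1, -205,0,0,0,0,0,-1, -205,0,0,0,0,0,-1]'; python3 - <<'E'
from h import *
for n in("side","top"):
    c=grab(n,n+"15")
    W=c["W"];b=hue(c,105,125,120,50)&box(c,.3,.6,-.1,.2,.03,.12); q=W[b]; print(n,"drawer",len(q),np.percentile((q[:,:2]-A)@mdir,[5,50,95]))
    m=hue(c,22,35,120,90)&box(c,.3,.8,-.1,.25,.09,.115); q=W[m]
    if len(q)>10: a=q.mean(0)[:2]-A; print("stripe th",np.arctan2(a[1],-a[0])-.123,len(q))
    r=W[(hue(c,0,5,150,60)|hue(c,172,180,150,60))&box(c,.4,.6,-.3,-.1)]
    t=r[np.argsort(r[:,2])[-20:]].mean(0); print("tip",t,(t[:2]-piv)@ldir)
    if n=="top": cv2.imwrite("pics/t15.png",cv2.resize(c["img"][110:270,180:460],None,fx=2.8,fy=2.8,interpolation=cv2.INTER_CUBIC))
print(manip.state()["force"],manip.state()["joint_vel"].round(3))
E
```

```text
clock: 17.02
tcp_pos: [0.3796, 0.0409, 0.2773]
eef_rot: [-0.464, 0.532, 0.472, 0.528]
force: [-0.0, -1.0, -0.7]
opening: 0.004
side drawer 159 [0.20016288 0.20140561 0.20548956]
stripe th -0.013736590275896063 63
tip [ 0.48729385 -0.21264624  0.12676339] 0.063800167774882Traceback (most recent call last):
  File "<stdin>", line 4, in <module>
    return _quantile_unchecked(
        a, q, axis, out, overwrite_input, method, keepdims, weights)
    return _ureduce(a,
                    func=_quantile_ureduce_func,
    ...<5 lines>...
                    overwrite_input=overwrite_input,
                    method=method)
    r = func(a, **kwargs)
    result = _quantile(arr,
                       quantiles=q,
    ...<2 lines>...
                       out=out,
                       weights=wgt)
    slices_having_nans = np.isnan(arr[-1, ...])
                                  ~~~^^^^^^^^^
IndexError: index -1 is out of bounds for axis 0 with size 0
```

View pics/side15.png

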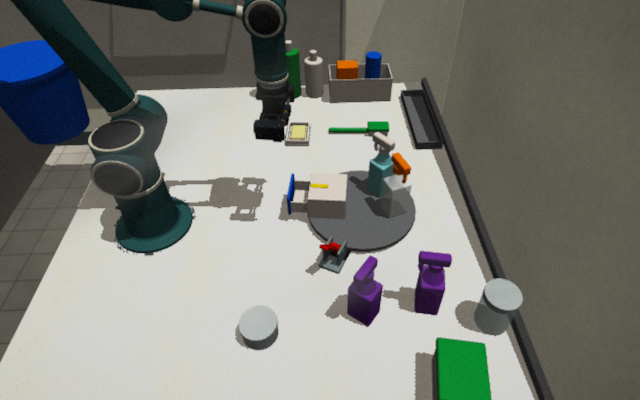

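The side view shows the drawer standing out at (292,195) and the lever down at (330,247). Both bottles are upright, and the tin, dish and brush have not moved. The top camera's view of the drawer is hidden by the arm. I hand in.

```bash
python3 - <<'E'
from bench import manip
print(manip.job_done())
E
```

```text
the job is handed in; nothing more can be done
None
```

The job is done and handed in; `job_done()` reported no verdict. I released the brake, turned the drawer over the yellow marker and locked the brake again. One press then sprang the drawer open. It took about 17 s of the 64 s allowed.

| Check | Result | Basis |
|---|---|---|
| Drawer | about 37 mm further out than when shut (30 mm needed) | side camera |
| Turntable | between −0.014 and 0.012 rad from the marker (limit 0.13) | yellow stripe and caddy top |
| Red lever | tip 127 mm high and 64 mm outward, the same as its locked position at the start | side camera |
| Spray bottles | both upright on the disc, judged by eye with no tilt angle measured | last side picture |
| Tin, dish and brush | look unmoved | last side picture |
| Robot | raised clear and touching nothing | last pose, only sensor noise on the wrist force |

- **Failed check:** the last top-camera check of the drawer failed because the arm hid it. The final drawer and turntable readings therefore rest on the side view alone.
- **Disagreement:** one top-camera lever reading, taken after locking, disagreed because the arm hid the tip. I used the side view for that too.
- **Bottle distances:** I measured these only at the start, at about 90 and 105 mm from the axis. I did not measure them again after the turn.

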